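# Set the pod counter to five

## Robot

A 6-joint arm with a two-finger parallel gripper is mounted at the origin on a cart in front of the work surface, level with it; the furniture and walls round the work are solid. World frame = base frame: x ahead of the robot, y to its left, z up, the work surface at z = 0. Lengths are in m, angles in rad, forces in N, time in s.
With the tool pointing down it reaches from about 0.3 to 0.775 m from the base axis. Payload 14.6 kg.
Tool frame: the origin (TCP) lies midway between the tips of the shut fingers; the grasp point (between the pads) lies 19 mm behind it; z points along the fingers, y is the line along which they close (so a half turn about z gives the same grasp; the last joint's range is limited). The gripper opens to 85 mm and grips with 20 to 120 N. Pads are 22 mm wide; open, the fingers measure 114 mm over their backs; the gripper's body (76 mm by 85 mm) begins 54 mm behind the grasp point. The pads swing forward as they close: fully open they stand 13 mm farther back than shut.
Start: joints at [-1.283, 0.3, 1.521, -0, 1.321, -0.067], TCP at [0.191, -0.516, 0.193] pointing down, gripper open.
Joint ranges: [-3.03, 3.03], [-0.79, 2.21], [0.23, 2.52], [-1.04, 4.18], [0, 3.07], [-2.55, 2.55]. Speed limits (rad/s): [2.22, 2.22, 2.57, 3.14, 3.14, 3.14].

## Interface

Orientations are given as [roll, pitch, yaw] about the fixed x, y, z axes, in that order (R = Rz(yaw) Ry(pitch) Rx(roll)).
In Python, from plant import env, cams gives the robot as it stands.
- The arm moves only by the shell command python3 -m inch 'ROWS' [FORCE]. ROWS is JSON, a list of rows, each an object of numbers: "jaw": the closure, from -1 (fully open) to 1 (shut); "tx", "ty", "tz": the shift along the world's x, y, z scaled (see below); "turn": the turn about the world's z scaled (see below). In form: [{"jaw": .., "tx": .., "ty": .., "tz": .., "turn": ..}, ...]. A call has 1 to 8 rows; each row is the pose to reach, as a shift and turn from the pose commanded when the call began; what a row does not reach only later rows make up. The controller multiplies each number of a shift by 100 mm and each number of a turn by 45 degrees. A row lasts 1/8 s, in which the tool goes at most 62.5 mm and 10.7 degrees, less where a joint would pass 70% of its speed; a pose out of reach is approached as far as the arm can. A call with a number of a shift or a turn outside -1 to 1 is refused whole. A call with a gripper value outside its range is refused whole. The fingers move at their own pace and stop on an object; FORCE is the grip in N (left out, the last holds). Time passes only in rows, so rows that repeat a pose let the fingers close. It gives the time, the measured TCP pose, the force, the opening and the grip force at its end, in the units of the state.
- env.sense(): the state, without advancing time (a new reading comes with each control period).
- cams.camera(name): name is "scene" or "top" or "wrist"; returns a dict with "frame" (420x560x3 uint8, red, green, blue), "depth" (420x560 float32, m along the optical axis (not along the pixel's ray), 0 where there is no reading), "fx", "fy", "cx", "cy" (pixels), "dist_coeffs" ([k1, k2, p1, p2, k3] as OpenCV has them; the pictures are not rectified), "pose" (4x4, takes a point from camera to world coordinates). Camera axes: x right, y down, z forward; pixel columns grow to the right and rows downward; lengths in m; the calibration is good to about 2 mm. A picture is of the moment at which its call begins.
- env.sign_off(): hands the job in; it is judged then, once.
The state is a dict: "t": time; "joint_pos": joint angles; "qvel": joint speeds; "effort": joint torques, N m; "tcp_pos": TCP position; "eef_rot": TCP orientation; "ft_force": force on the tool from outside, world axes, zero at the start; "moment": the same for the moment, N m; "opening": finger opening in m; "gripper_force": force on a finger pad.
Only numpy, scipy, OpenCV 4.12 (cv2) and the standard library are available. Lean on these libraries where they do the work, as an engineer would, in place of code of your own. Each camera call takes 0.05 s, during which the arm holds its last target. There are 200 camera calls.

## Task

Five coffee pods are left on the wooden tray, so set the blue-capped stock counter to five: with a fingertip, push the edge of its spoked wheel round counter-clockwise (seen from above) one click at a time, letting it rest at each mark, until the five-dot mark rests at the red pointer, and never let it go past five or back from one to the six-dot mark. Only touch the wheel with the outside of the fingers and gently: do not grip, lift or shift the counter. Leave the orange-capped counter, its setting, and everything else on the worktop as they are, and finish clear of everything.

Things in the scene. Friction and masses are not known exactly. Their poses are not given: they have to be found in the camera images.
- pod_counter: stock counter with the BLUE cap: loose, about 1.4 kg on a rubber foot, not fastened. White round base 104 mm across, 32 mm high; a tail along its +x carries a post (out to 83 mm from the axle, 66 mm high) with a red pointer at its top. Origin: on the vertical axle at the underside, on the worktop; z up; x from the axle towards the pointer (away from the robot, within 0.35 rad)
- pod_axle (a point): top centre of the blue-capped counter's black wheel, 52 mm above the worktop. The wheel turns about the vertical axle, between heights 36 and 52 mm: round hub of radius 36 mm, six rounded spokes 14 mm wide reaching to radius 57 mm, 60 degrees apart; gaps between spokes 36 mm wide at radius 50 mm. The blue cap, 18 mm across, stands 6 mm higher
- pod_pointer (a point): tip of the red pointer, 42 mm from the axle and 60 mm above the worktop, pointing in at the axle over the spokes. The mark beside its tip is the setting: each spoke has 1 to 6 black dots, as on a die, on a white 17 x 15 mm plate on the hub at its root; a counter-clockwise turn from above counts up
- pod_wheel (a joint): turn of the blue-capped wheel, rad, growing counter-clockwise from above: 0 one dot at the pointer, 1.047 two, 2.094 three, 3.142 four, 4.189 five, 5.236 (or -1.047) six. It clicks: it rests only there, one spoke under the pointer and one straight opposite; pushed past half way (30 degrees) it snaps on to the next. About 1 to 2 N at a spoke's end. Starts at one, two or three dots
- tea_counter: the other counter, the same in all but its ORANGE cap; to be left alone. Same origin and axes
- tea_wheel (a joint): turn of the orange-capped counter's wheel, rad, read the same way; to be left as it is
- pod_tray: wooden tray, 166 x 240 x 24 mm, fixed, behind the counters; origin at the centre of its underside
- pod_0: coffee pod, 51 mm across, 45 mm high, loose on the tray; origin at the centre of its underside
- pod_1: coffee pod like pod_0, on the tray
- pod_2: coffee pod like pod_0, on the tray
- pod_3: coffee pod like pod_0, on the tray
- pod_4: coffee pod like pod_0, on the tray
- mug: light blue mug, 85 x 117 x 96 mm with its handle, loose, at the left; origin at the centre of its underside
- pepper_mill: wooden pepper mill, 58 mm across, 170 mm high, loose, at the right; origin at the centre of its underside
- teaspoon: teaspoon, 132 x 26 x 9 mm, lying loose in front; origin at the centre of its underside

How it is judged:
By the outcome, as a careful person would: the job done as asked, in the order asked, and still so for the second after the job is handed in, with the robot touching nothing.
It also fails if it takes over 67 s, if anything falls off the work surface, if the arm or the gripper's body presses on something with over 40 N, if the wrist force passes 120 N, or if a joint passes its speed limit or range.

## Working session

There is one attempt and no reset: what is moved stays moved. The work goes in short steps, Python scripts to look and compute and a shell command to move; the robot and the scene stay as the last step left them, time stands still between calls to the robot, and variables do not carry over. Pictures are saved under pics/ and viewed, at most 10 in all, crops included, and the job is handed in when it is done.

```bash
mkdir -p pics; ls; python3 - <<'E'
from plant import env,cams
import cv2,numpy as np
s=env.sense();print(s['t'],s['tcp_pos'],s['eef_rot'],s['opening'])
for n in("top","scene"):
    c=cams.camera(n);np.savez(f'{n}.npz',**c)
    cv2.imwrite(f'pics/{n}1.png',c['frame'][:,:,::-1]);print(n,c['pose'],c['fx'],c['dist_coeffs'])
E
```

```text
pics
0.0 [ 0.19099463 -0.51548332  0.19230161] [-3.14043537e+00 -8.27365259e-05  3.54796836e-01] 0.08547733096429828
top [[ 0.11366285 -0.94896481  0.29418795  0.26686444]
 [-0.99351583 -0.10935617  0.03110492 -0.05016753]
 [ 0.00265379 -0.29581586 -0.9552413   1.16368232]
 [ 0.          0.          0.          1.        ]] 398.6654155836865 [0.01075335 0.         0.         0.         0.        ]
scene [[-0.7318166  -0.26952648  0.62593924 -0.30652319]
 [-0.68147847  0.29698601 -0.6688695   0.94105966]
 [-0.00561715 -0.91605392 -0.40101579  0.64728524]
 [ 0.          0.          0.          1.        ]] 514.7381204228672 [-0.01959356  0.          0.          0.          0.        ]
```

View pics/top1.png

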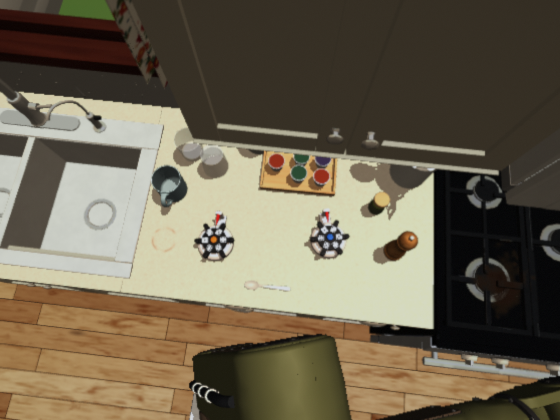

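View pics/scene1.png

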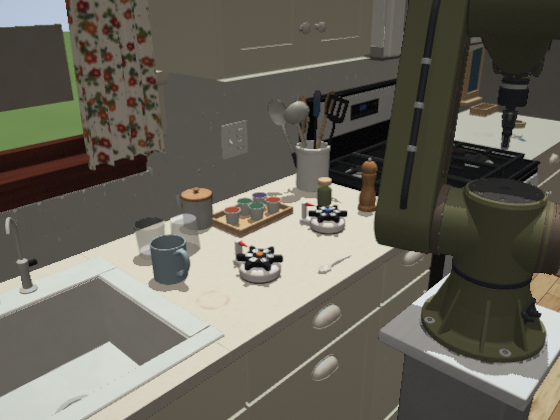

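The top view shows the blue counter at about (330,238) with its pointer at (326,217), and the orange one at (214,240). Next I'll enlarge the blue counter and localise it.

```bash
cat > h.py <<'E'
import numpy as np,cv2
def ray(c,u,v,z):
    "world point at height z seen at pixel u,v"
    K=np.array([[c['fx'],0,c['cx']],[0,c['fy'],c['cy']],[0,0,1]],float)
    p=cv2.undistortPoints(np.array([[[u,v]]],float),K,np.array(c['dist_coeffs']))[0,0]
    T=c['pose'];d=T[:3,:3]@np.array([p[0],p[1],1]);return T[:3,3]+d*(z-T[2,3])/d[2]
def proj(c,P):
    K=np.array([[c['fx'],0,c['cx']],[0,c['fy'],c['cy']],[0,0,1]],float)
    T=np.linalg.inv(c['pose']);q=cv2.projectPoints(np.array(P,float).reshape(-1,1,3),cv2.Rodrigues(T[:3,:3])[0],T[:3,3],K,np.array(c['dist_coeffs']))[0]
    return q[:,0]
E
python3 - <<'E'
from h import *
c=dict(np.load('top.npz'))
f=c['frame'][:,:,::-1]
cv2.imwrite('pics/crop1.png',cv2.resize(f[200:270,295:365],(600,600),interpolation=cv2.INTER_CUBIC))
print(ray(c,330,238,.058),ray(c,326,217,.06),ray(c,214,240,.058),ray(c,400,245,.1),ray(c,378,205,.05),ray(c,268,286,0))
b=f.astype(int);m=((b[:,:,0]>b[:,:,2]+60)&(b[:,:,0]>b[:,:,1]+20)).astype(np.uint8)
r=((b[:,:,2]>b[:,:,0]+80)&(b[:,:,2]>b[:,:,1]+80)).astype(np.uint8)
for q in(m,r):
    ys,xs=np.nonzero(q[200:270,295:365]);print(len(xs),xs.mean()+295,ys.mean()+200)
E
```

```text
[ 0.53521955 -0.16614953  0.058     ] [ 0.59511677 -0.14977447  0.06      ] [0.49191491 0.15975557 0.058     ] [ 0.52740649 -0.35194892  0.1       ] [ 0.65201886 -0.2991794   0.05      ] [ 0.38780018 -0.00559226  0.        ]
32 329.5 236.5
20 326.8 214.8
```

View pics/crop1.png

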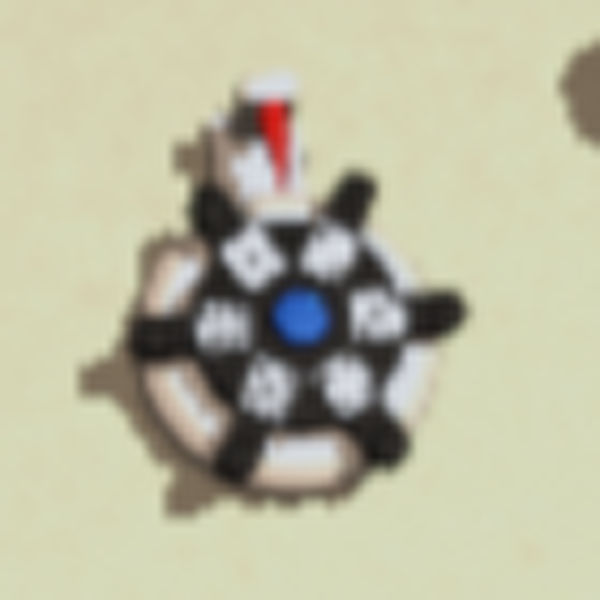

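Oddly, the blue wheel looks half way between spokes at the pointer. A wrist view from closer should settle that.

```bash
python3 -m inch '[{"jaw":1,"tx":0.4,"ty":0.5,"tz":0.4},{"jaw":1,"tx":0.6,"ty":1,"tz":0.6},{"jaw":1,"tx":0.6,"ty":1,"tz":0.6}]'
python3 -m inch '[{"jaw":1,"tx":0.4,"ty":0.5,"tz":0},{"jaw":1,"tx":0.8,"ty":1,"tz":0},{"jaw":1,"tx":0.8,"ty":1,"tz":0}]'
python3 -m inch '[{"jaw":1,"tx":0.4,"ty":0.5,"tz":0.2},{"jaw":1,"tx":0.8,"ty":1,"tz":0.4},{"jaw":1,"tx":0.8,"ty":1,"tz":0.4},{"jaw":1,"tx":0.8,"ty":1,"tz":0.4},{"jaw":1,"tx":0.8,"ty":1,"tz":0.4}]'
python3 - <<'E'
from h import *
from plant import cams
c=cams.camera('wrist');np.savez('w1.npz',**c);cv2.imwrite('pics/w1.png',c['frame'][:,:,::-1]);print(c['pose'])
print(proj(c,[[.535,-.166,.058]]))
E
```

```text
[[ 0.34709631 -0.90213206 -0.25628478  0.25517488]
 [-0.93782719 -0.33448953 -0.09271961 -0.49114936]
 [-0.00207924  0.27253347 -0.96214406  0.37446274]
 [ 0.          0.          0.          1.        ]]
[[   7.87886094 -392.64219991]]validation failed for argument at $[0]...
validation failed for argument at $[0]...
validation failed for argument at $[0]...
```

View pics/w1.png

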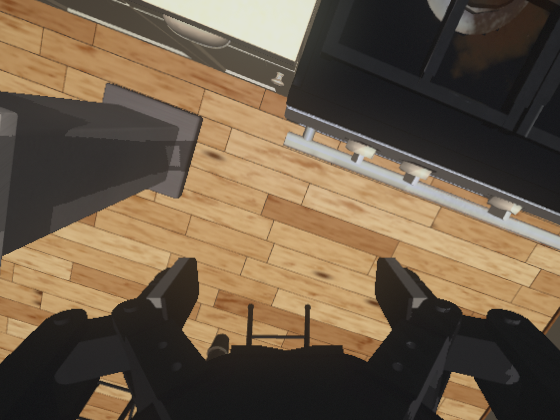

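The moves were refused, probably because `turn` was left out, so the wrist view still shows only the floor from the start pose. I'll resend with every key.

```bash
python3 -m inch '[{"jaw":1,"tx":0.4,"ty":0.5,"tz":0.4,"turn":0},{"jaw":1,"tx":0.6,"ty":1,"tz":0.6,"turn":0},{"jaw":1,"tx":0.6,"ty":1,"tz":0.6,"turn":0}]' && 
python3 -m inch '[{"jaw":1,"tx":0.4,"ty":0.5,"tz":0,"turn":0},{"jaw":1,"tx":0.8,"ty":1,"tz":0,"turn":0},{"jaw":1,"tx":0.8,"ty":1,"tz":0,"turn":0}]' &&
python3 -m inch '[{"jaw":1,"tx":0.4,"ty":0.5,"tz":0,"turn":0},{"jaw":1,"tx":0.8,"ty":1,"tz":0,"turn":0},{"jaw":1,"tx":0.8,"ty":1,"tz":0,"turn":0},{"jaw":1,"tx":0.8,"ty":1,"tz":0,"turn":0},{"jaw":1,"tx":0.8,"ty":1,"tz":0,"turn":0}]'
python3 - <<'E'
from h import *
from plant import cams
c=cams.camera('wrist');np.savez('w2.npz',**c);cv2.imwrite('pics/w2.png',c['frame'][:,:,::-1])
print(proj(c,[[.535,-.166,.058]]))
E
```

```text
t: 0.52
tcp_pos: [0.2524, -0.4141, 0.2548]
eef_rot: [3.139, -0.001, 0.357]
ft_force: [-0.0, -0.2, 0.1]
opening: 0.0322
gripper_force: 0.0
t: 0.9
tcp_pos: [0.3326, -0.3137, 0.2525]
eef_rot: [-3.141, -0.0, 0.359]
ft_force: [-0.0, 0.1, 0.3]
opening: -0.0002
gripper_force: 0.0
t: 1.52
tcp_pos: [0.4103, -0.2171, 0.2527]
eef_rot: [-3.141, 0.0, 0.353]
ft_force: [-0.0, 0.5, -0.0]
opening: -0.0
gripper_force: 0.0
[[283.20779154  65.15482614]]
```

View pics/w2.png

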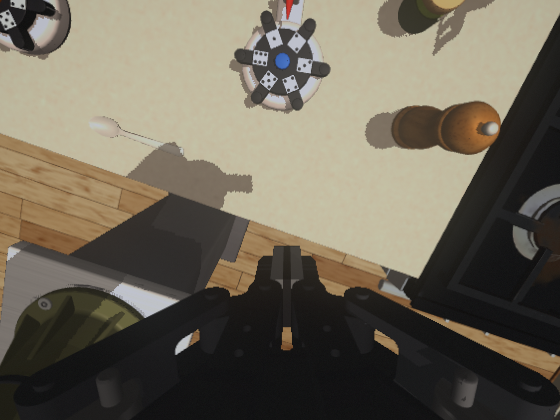

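```bash
python3 - <<'E'
from h import *
c=dict(np.load('w2.npz'));f=c['frame'][:,:,::-1]
cv2.imwrite('pics/crop2.png',cv2.resize(f[0:115,225:340],(690,600),interpolation=cv2.INTER_CUBIC))
f=c['frame'].astype(int)
m=(f[:,:,2]>f[:,:,0]+60)&(f[:,:,2]>f[:,:,1]+20);ys,xs=np.nonzero(m[:115,225:340]);print(xs.mean()+225,ys.mean(),ray(c,xs.mean()+225,ys.mean(),.058))
E
```

```text
282.0531914893617 60.484042553191486 [ 0.53919235 -0.16305732  0.058     ]
```

View pics/crop2.png

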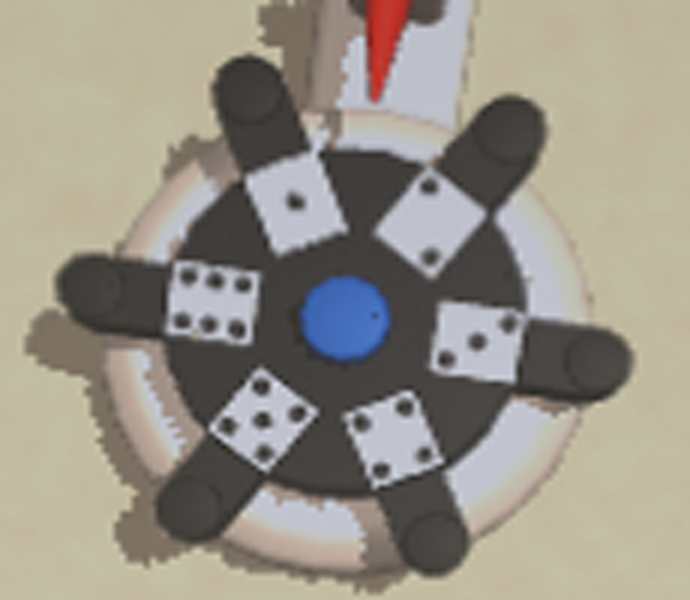

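The blue wheel stands half way between one (left) and two (right) at the pointer. I'll check whether the orange wheel does too.

```bash
python3 - <<'E'
from h import *
c=dict(np.load('top.npz'));f=c['frame'][:,:,::-1]
cv2.imwrite('pics/crop3.png',cv2.resize(f[205:270,182:247],(500,500),interpolation=cv2.INTER_CUBIC))
w=dict(np.load('w2.npz'))
A=ray(w,225+345/6,318*115/600,.058);g=lambda u,v,z:ray(w,225+u/6,v*115/600,z)
A=A[:2];P=g(375,100,.06)[:2]
print(A,P,np.linalg.norm(P-A),'alpha',np.degrees(np.arctan2(*(P-A)[::-1])))
for u,v in[(250,90),(510,130),(600,358),(433,540),(190,505),(90,287)]:
    d=g(u,v,.052)[:2]-A;print(np.linalg.norm(d),np.degrees(np.arctan2(d[1],d[0])))
E
```

```text
[ 0.53890708 -0.16370831] [ 0.58048449 -0.15450729] 0.042583327402239385 alpha 12.478372377318818
0.04985385740602679 41.15214655348588
0.04985549621284461 -18.73813326740059
0.050411835454890024 -77.94016982760034
0.049321249343283115 -139.01178604750874
0.04957640479514372 161.00480539818665
0.05012969811357778 101.53654983352827
```

View pics/crop3.png

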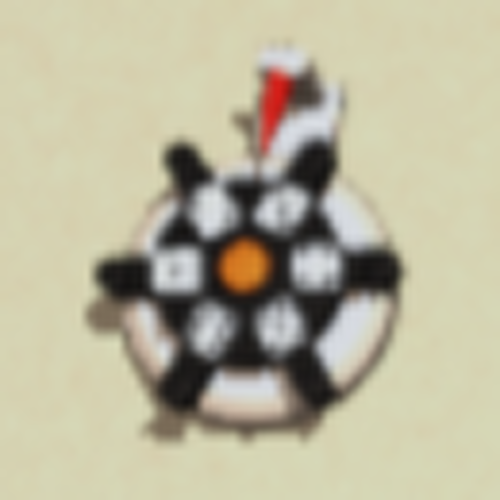

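Both wheels seem to sit between spokes at their pointers. The task says a wheel rests only with a spoke under the pointer, so a gentle push will show where the detents really are. First I'll go above the left-front gap at 131°, using radius 58 mm.

```bash
python3 -m inch '[{"jaw":1,"tx":0.3,"ty":0.3,"tz":-0.3,"turn":0.23},{"jaw":1,"tx":0.6,"ty":0.6,"tz":-0.6,"turn":0.46},{"jaw":1,"tx":0.9,"ty":0.97,"tz":-1,"turn":0.47},{"jaw":1,"tx":0.9,"ty":0.97,"tz":-1,"turn":0.47},{"jaw":1,"tx":0.9,"ty":0.97,"tz":-1,"turn":0.47}]'
python3 -m inch '[{"jaw":1,"tx":0,"ty":0,"tz":-0.4,"turn":0},{"jaw":1,"tx":0,"ty":0,"tz":-0.6,"turn":0},{"jaw":1,"tx":0,"ty":0,"tz":-0.6,"turn":0}]'
python3 - <<'E'
from h import *
from plant import cams
c=cams.camera('wrist');np.savez('w3.npz',**c);cv2.imwrite('pics/w3.png',c['frame'][:,:,::-1])
f=c['frame'].astype(int)
m=(f[:,:,2]>f[:,:,0]+60)&(f[:,:,2]>f[:,:,1]+20)
n,l,st,ce=cv2.connectedComponentsWithStats(m.astype(np.uint8));i=1+st[1:,4].argmax();print(ce[i],st[i],ray(c,*ce[i],.058))
E
```

```text
t: 2.2
tcp_pos: [0.5009, -0.1198, 0.1534]
eef_rot: [3.141, -0.0, 0.723]
ft_force: [-0.4, 0.5, -0.1]
opening: -0.0002
gripper_force: 0.0
t: 2.58
tcp_pos: [0.5005, -0.12, 0.0931]
eef_rot: [-3.141, 0.0, 0.722]
ft_force: [0.6, 0.4, 0.6]
opening: -0.0
gripper_force: 0.0
[364.10354223 218.11716621] [353 208  23  21 367] [ 0.5390718  -0.16326237  0.058     ]
```

View pics/w3.png

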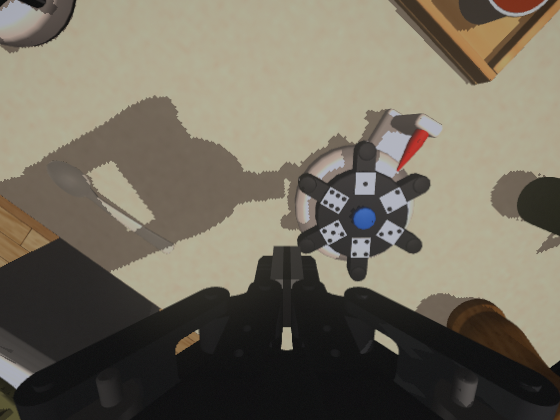

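The finger is above the gap, with the axle confirmed at (0.539,-0.1635) and blue cap pixel (364,218). Next, a numeric wheel reader for the spoke phase and dots per plate, to save pictures.

```bash
cat > rd.py <<'E'
from h import *
import sys
def read(c,A=(0.539,-0.1635),al=12.5):
    f=c['frame'].astype(int)
    m=((f[:,:,2]>f[:,:,0]+60)&(f[:,:,2]>f[:,:,1]+20)).astype(np.uint8)
    u0=proj(c,[[*A,.058]])[0]
    n,l,st,ce=cv2.connectedComponentsWithStats(m)
    i=min(range(1,n),key=lambda k:np.hypot(*(ce[k]-u0))+(1000 if st[k,4]<5 else 0))
    A=ray(c,*ce[i],.058)[:2]
    g=cv2.cvtColor(c['frame'],cv2.COLOR_RGB2GRAY)
    def samp(r,th): # r mm, th rad, arrays
        P=np.stack([A[0]+r*np.cos(th),A[1]+r*np.sin(th),np.full(r.shape,.052)],-1).reshape(-1,3)
        q=proj(c,P).astype(np.float32)
        return cv2.remap(g,q[:,0].reshape(r.shape),q[:,1].reshape(r.shape),cv2.INTER_CUBIC).astype(float)
    def peak(r,sgn): # 6-fold phase
        th=np.radians(np.arange(0,360,1.));R,T=np.meshgrid(r,th)
        s=sgn*np.clip(samp(R,T),0,200).mean(1);return np.degrees(np.angle((s*np.exp(6j*th)).sum()))/6
    ph=peak(np.linspace(.024,.031,6),1)   # white plates
    out=[]
    for k in range(6):
        a=(ph+60*k-al+360)%360; t=np.radians(ph+60*k)
        x,y=np.meshgrid(np.linspace(-.0065,.0065,104),np.linspace(-.0055,.0055,88))
        # plate centre at r=.0275, x tangential
        X=.0275+y;p=samp(np.hypot(X,x),t+np.arctan2(x,X)).astype(np.uint8)
        _,b=cv2.threshold(p,0,255,cv2.THRESH_BINARY_INV|cv2.THRESH_OTSU)
        _,_,s,_=cv2.connectedComponentsWithStats(b);cnt=sum(150<v<1500 for v in s[1:,4])
        out.append((round(a),int(cnt)))
    return A.round(4),round(ph,1),sorted(out)
def snap(n='wrist'):
    from plant import cams
    return cams.camera(n)
if __name__=='__main__':
    for f in sys.argv[1:]: print(f,*read(dict(np.load(f)) if f.endswith('npz') else snap(f)))
E
python3 rd.py w2.npz w3.npz top.npz
```

```text
w2.npz [ 0.5392 -0.1631] -18.8 [(29, 1), (89, 4), (149, 3), (209, 2), (269, 2), (329, 1)]
w3.npz [ 0.5391 -0.1633] -18.8 [(29, 1), (89, 4), (149, 3), (209, 4), (269, 3), (329, 1)]
top.npz [ 0.5394 -0.1644] -18.9 [(29, 4), (89, 2), (149, 1), (209, 1), (269, 3), (329, 2)]
```

```bash
python3 -m inch '[{"jaw":1,"tx":0,"ty":0,"tz":-0.2,"turn":0},{"jaw":1,"tx":0,"ty":0,"tz":-0.4,"turn":0},{"jaw":1,"tx":0,"ty":0,"tz":-0.5,"turn":0},{"jaw":1,"tx":0,"ty":0,"tz":-0.5,"turn":0}]'; python3 rd.py wrist
python3 -m inch '[{"jaw":1,"tx":-0.035,"ty":-0.035,"tz":0,"turn":0.11},{"jaw":1,"tx":-0.07,"ty":-0.073,"tz":0,"turn":0.22},{"jaw":1,"tx":-0.1,"ty":-0.115,"tz":0,"turn":0.33},{"jaw":1,"tx":-0.1,"ty":-0.115,"tz":0,"turn":0.33}]'; python3 rd.py wrist
```

```text
t: 3.12
tcp_pos: [0.5013, -0.1191, 0.0435]
eef_rot: [3.141, -0.0, 0.723]
ft_force: [-0.7, 0.2, 0.7]
opening: 0.0003
gripper_force: 0.0
wrist [ 0.539  -0.1634] -18.7 [(29, 1), (89, 4), (149, 3), (209, 4), (269, 3), (329, 1)]
t: 3.68
tcp_pos: [0.4915, -0.1306, 0.0439]
eef_rot: [3.14, -0.0, 0.982]
ft_force: [0.1, 0.1, 0.0]
opening: 0.0001
gripper_force: 0.0
wrist [ 0.5391 -0.1633] -18.7 [(29, 1), (89, 4), (149, 3), (209, 4), (269, 3), (329, 1)]
```

```bash
python3 -m inch '[{"jaw":1,"tx":-0.026,"ty":-0.042,"tz":0,"turn":0.11},{"jaw":1,"tx":-0.026,"ty":-0.042,"tz":0,"turn":0.11}]'|egrep 'tcp|ft'; python3 rd.py wrist
python3 -m inch '[{"jaw":1,"tx":-0.022,"ty":-0.046,"tz":0,"turn":0.11},{"jaw":1,"tx":-0.022,"ty":-0.046,"tz":0,"turn":0.11}]'|egrep 'tcp|ft'; python3 rd.py wrist
```

```text
tcp_pos: [0.4887, -0.1345, 0.0433]
ft_force: [0.5, 0.6, -0.1]
wrist [ 0.5391 -0.1634] -18.8 [(29, 1), (89, 4), (149, 3), (209, 4), (269, 3), (329, 1)]
tcp_pos: [0.4864, -0.139, 0.043]
ft_force: [-0.3, -0.6, -0.7]
wrist [ 0.539  -0.1634] -18.7 [(29, 1), (89, 4), (149, 3), (209, 3), (269, 3), (329, 1)]
```

```bash
python3 - <<'E'
from h import *
from rd import snap
c=snap();np.savez('w4.npz',**c);f=c['frame'][:,:,::-1]
cv2.imwrite('pics/w4.png',cv2.resize(f[130:330,220:420],(600,600),interpolation=cv2.INTER_CUBIC))
print(proj(c,[[.4864,-.139,.043]]), c['depth'][235:300:8,288])
E
```

```text
[[288.07015442 235.74637395]] [0.23963244 0.23942707 0.14483814 0.13583307 0.12675555 0.12022285
 0.1169982  0.11911496 0.11934824]
```

View pics/w4.png

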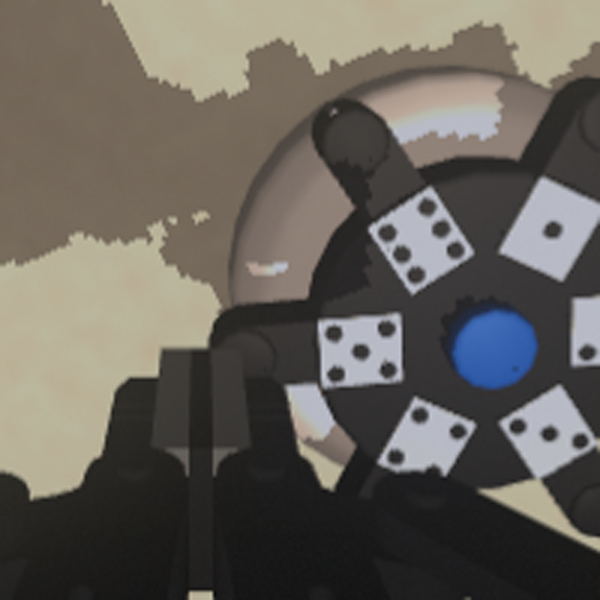

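```bash
python3 - <<'E'
from h import *
c=dict(np.load('w4.npz'));d=c['depth']
R=cv2.Rodrigues(np.array([0,0,0.]))[0]
T=np.array([.4864,-.139,.043]);yaw=0.982+.17
ex=np.array([np.cos(yaw),np.sin(yaw),0]);ey=np.array([np.sin(yaw),-np.cos(yaw),0])
from plant import env;s=env.sense();print(s['tcp_pos'],s['eef_rot'])
K=np.array([[c['fx'],0,c['cx']],[0,c['fy'],c['cy']],[0,0,1]],float)
for v in range(240,280,4):
  for u in(276,282,288,294,300):
    p=cv2.undistortPoints(np.array([[[u,v]]],float),K,c['dist_coeffs'])[0,0]
    P=c['pose'][:3,:3]@np.array([p[0],p[1],1])*d[v,u]+c['pose'][:3,3]-T
    print((np.array([P@ex,P@ey,P[2]])*1e3).round().astype(int),end=' ')
  print(v)
E
```

```text
[ 0.48640249 -0.13887743  0.04294515] [ 3.14151573e+00 -6.44678423e-05  1.15268244e+00]
[-20  -9 -42] [-20  -5 -42] [-19   0 -41] [-1  4  5] [1 7 9] 240
[-24 -10 -43] [-23  -5 -42] [-23   0 -41] [-2  4 10] [-2  7 10] 244
[11 -6 46] [11 -3 47] [11  0 46] [11  3 46] [-4  7 10] 248
[11 -6 51] [11 -3 51] [11  0 51] [11  3 50] [11  5 51] 252
[11 -6 56] [11 -3 55] [11  0 56] [11  2 55] [11  5 55] 256
[11 -6 59] [11 -3 60] [11  0 60] [11  2 59] [11  5 60] 260
[11 -6 64] [11 -3 63] [11  0 63] [11  2 64] [11  5 63] 264
[11 -5 67] [11 -3 67] [11  0 67] [11  2 67] [11  5 68] 268
[11 -5 70] [11 -3 70] [11  0 71] [11  2 71] [11  5 70] 272
[11 -5 74] [11 -3 74] [11  0 74] [11  2 74] [12  4 76] 276
```

The wrist picture shows the fingertip ending at crop (203,350), short of the projected TCP, and depth puts its lower edge about 44 mm above the reported TCP. That explains the lack of contact. I'll cross-check with the scene camera.

```bash
python3 - <<'E'
from h import *
from rd import snap
from plant import env
c=snap('scene');np.savez('s2.npz',**c);T=env.sense()['tcp_pos'];d=c['depth']
v,u=np.mgrid[0:420,0:560];K=np.array([[c['fx'],0,c['cx']],[0,c['fy'],c['cy']],[0,0,1]],float)
p=cv2.undistortPoints(np.stack([u,v],-1).reshape(-1,1,2).astype(float),K,c['dist_coeffs'])[:,0]
P=(np.c_[p,np.ones(len(p))]*d.reshape(-1,1))@c['pose'][:3,:3].T+c['pose'][:3,3]-T
m=(np.hypot(P[:,0],P[:,1])<.03)&(d.ravel()>0)
Q=(P[m]*1e3).round().astype(int);fl=c['frame'].reshape(-1,3)[m]
o=Q[:,2].argsort()
print(np.histogram(Q[:,2],np.arange(-50,160,10)))
for i in o[(Q[o,2]>-5)&(Q[o,2]<70)][::8]:print(Q[i],fl[i])
q=proj(c,[T,T+[0,0,.044]]).round().astype(int);print(q)
cv2.imwrite('pics/s2.png',cv2.resize(c['frame'][q[0,1]-70:q[0,1]+40,q[0,0]-60:q[0,0]+60,::-1],(720,600+60)[:2] if 0 else (654,600),interpolation=cv2.INTER_CUBIC))
E
```

```text
(array([89, 76, 47, 66, 35, 43, 23,  0,  0, 19, 32, 32, 23, 28, 41, 31, 33,
       43, 34, 56]), array([-50, -40, -30, -20, -10,   0,  10,  20,  30,  40,  50,  60,  70,
        80,  90, 100, 110, 120, 130, 140, 150]))
[ 5 -2 -4] [113 106 100]
[-1 -9 -1] [41 40 40]
[13 -3  0] [34 33 32]
[24 -3  3] [15 15 15]
[12 -6  6] [14 14 15]
[18 -4  8] [18 20 20]
[26  8  9] [14 12 13]
[ 11 -14  10] [36 37 39]
[ 15 -24  11] [38 37 37]
[10 -8 12] [37 37 38]
[-10  -8  42] [121 118 109]
[ 0  8 47] [75 73 72]
[-2  6 50] [64 63 61]
[-16   1  53] [23 25 25]
[ 1 12 54] [61 61 59]
[-10   3  58] [22 24 25]
[-9 11 60] [43 43 44]
[-13  -1  63] [21 24 25]
[-15   6  66] [19 22 22]
[-7  9 68] [43 42 42]
[[336 222]
 [337 207]]
```

View pics/s2.png

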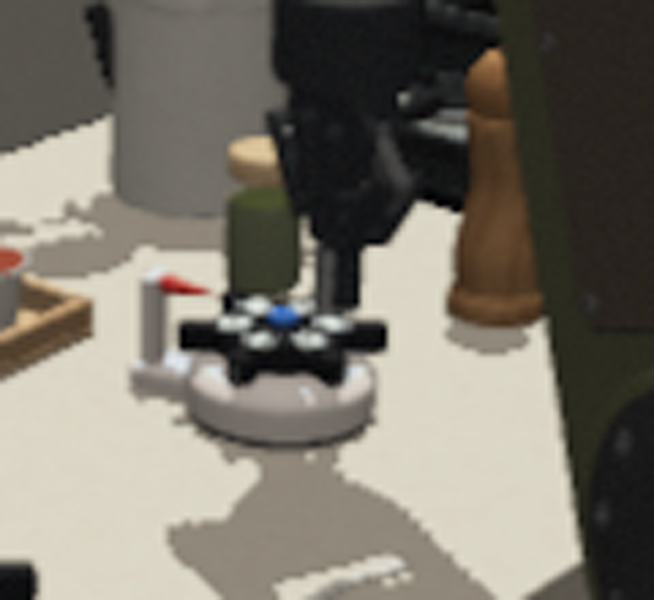

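Confirmed: the scene view (tip at crop (340,300), above the wheel) shows the real fingertip about 44 mm above the reported TCP. So I need a reported z of about 0 to put the tip at 43 mm. I'll go back to the gap centre at radius 50 mm and descend gently.

```bash
python3 -m inch '[{"jaw":1,"tx":0.196,"ty":0.13,"tz":0,"turn":-0.22},{"jaw":1,"tx":0.196,"ty":0.13,"tz":0,"turn":-0.44},{"jaw":1,"tx":0.196,"ty":0.13,"tz":0,"turn":-0.556},{"jaw":1,"tx":0.196,"ty":0.13,"tz":0,"turn":-0.556}]'|egrep 'tcp|ft|eef'
python3 -m inch '[{"jaw":1,"tx":0,"ty":0,"tz":-0.1,"turn":0},{"jaw":1,"tx":0,"ty":0,"tz":-0.2,"turn":0},{"jaw":1,"tx":0,"ty":0,"tz":-0.3,"turn":0},{"jaw":1,"tx":0,"ty":0,"tz":-0.3,"turn":0}]'|egrep 'tcp|ft'
python3 - <<'E'
from h import *
from rd import snap,read
from plant import env
s=env.sense();T=s['tcp_pos'];yaw=s['eef_rot'][2]
ex=np.array([np.cos(yaw),np.sin(yaw),0]);ey=np.array([np.sin(yaw),-np.cos(yaw),0])
c=snap();print(*read(c));d=c['depth']
K=np.array([[c['fx'],0,c['cx']],[0,c['fy'],c['cy']],[0,0,1]],float)
for v in range(240,260,2):
  for u in range(260,318,6):
    p=cv2.undistortPoints(np.array([[[u,v]]],float),K,c['dist_coeffs'])[0,0]
    P=c['pose'][:3,:3]@np.array([p[0],p[1],1])*d[v,u]+c['pose'][:3,3]-T
    print((np.array([P@ex,P@ey,P[2]])*1e3).round().astype(int),end=' ')
  print(v)
E
```

```text
tcp_pos: [0.5059, -0.1259, 0.0429]
eef_rot: [-3.142, 0.0, 0.719]
ft_force: [-0.5, -0.3, 0.7]
tcp_pos: [0.5053, -0.1259, 0.0118]
ft_force: [-0.2, -0.4, -0.5]
[ 0.539  -0.1635] -19.9 [(28, 1), (88, 4), (148, 6), (208, 0), (268, 3), (328, 1)]
[ -8 -19 -11] [ -8 -15 -11] [ -8 -11 -10] [ -8  -7 -11] [ -8  -3 -10] [ 3  1 16] [ 4  5 19] [ 5  8 22] [ 5 11 22] [ 5 15 21] 240
[-10 -19 -12] [-10 -15 -12] [-10 -11 -12] [ -9  -7 -11] [ -9  -3 -10] [ 1  1 15] [ 3  5 20] [ 4  8 22] [ 4 11 22] [ 3 15 21] 242
[-10 -19 -10] [-11 -15 -10] [-11 -11 -10] [-11  -7 -11] [-11  -3 -11] [ 0  1 16] [ 2  5 20] [ 2  8 21] [ 3 11 21] [ 2 15 21] 244
[-13 -20 -12] [-12 -15 -10] [-12 -11 -11] [11 -5 43] [11 -2 44] [10  1 43] [11  4 44] [ 1  8 22] [ 1 12 20] [ 1 15 21] 246
[-14 -20 -11] [-15 -15 -13] [-14 -11 -11] [11 -5 47] [10 -2 46] [11  1 46] [11  4 47] [ 0  8 21] [ 0 11 22] [ 0 15 22] 248
[-15 -20 -11] [-15 -15 -11] [-15 -11 -11] [10 -5 47] [11 -2 48] [11  1 48] [11  4 49] [-1  8 21] [-1 11 22] [-1 15 21] 250
[-17 -20 -11] [-17 -15 -11] [-17 -11 -11] [10 -5 50] [10 -2 50] [11  1 51] [11  4 50] [-2  8 22] [-2 11 22] [-2 15 22] 252
[-18 -19  -9] [-18 -15 -11] [-18 -11  -9] [10 -5 52] [10 -2 53] [11  1 54] [11  4 53] [-4  8 21] [-4 12 22] [-4 15 21] 254
[-19 -20 -10] [  7 -11  46] [ 7 -8 47] [10 -5 54] [11 -2 56] [11  1 55] [10  3 55] [ 6  7 46] [ 7 10 46] [-5 15 22] 256
[-21 -20 -10] [  7 -11  49] [ 69  -1 182] [10 -5 57] [11 -2 57] [11  1 58] [11  3 57] [ 7  7 49] [ 7  9 49] [-6 15 22] 258
```

The finger is 29 mm thick at the tip, so I'll move out to radius 55 mm and lower the tip to 43 mm.

```bash
python3 -m inch '[{"jaw":1,"tx":-0.03,"ty":0.038,"tz":0,"turn":0},{"jaw":1,"tx":-0.03,"ty":0.038,"tz":0,"turn":0},{"jaw":1,"tx":-0.03,"ty":0.038,"tz":-0.06,"turn":0},{"jaw":1,"tx":-0.03,"ty":0.038,"tz":-0.12,"turn":0},{"jaw":1,"tx":-0.03,"ty":0.038,"tz":-0.12,"turn":0}]'|egrep 'tcp|ft'; python3 rd.py wrist top
python3 -m inch '[{"jaw":1,"tx":-0.033,"ty":-0.033,"tz":0,"turn":0.11},{"jaw":1,"tx":-0.066,"ty":-0.069,"tz":0,"turn":0.22},{"jaw":1,"tx":-0.066,"ty":-0.069,"tz":0,"turn":0.22}]'|egrep 'tcp|ft'; python3 rd.py wrist top
```

```text
tcp_pos: [0.5025, -0.1221, 0.0002]
ft_force: [0.8, -0.2, 0.9]
wrist [ 0.539  -0.1634] -20.5 [(27, 1), (87, 4), (147, 1), (207, 1), (267, 3), (327, 2)]
tcp_pos: [0.4963, -0.1293, 0.001]
ft_force: [0.1, 0.3, 1.0]
wrist [ 0.539  -0.1635] -18.7 [(29, 1), (89, 4), (149, 2), (209, 0), (269, 3), (329, 2)]Traceback (most recent call last):
  File "rd.py", line 33, in <module>
    for f in sys.argv[1:]: print(f,*read(dict(np.load(f)) if f.endswith('npz') else snap(f)))
                                    ~~~~^^^^^^^^^^^^^^^^^^^^^^^^^^^^^^^^^^^^^^^^^^^^^^^^^^^^
  File "rd.py", line 8, in read
    i=min(range(1,n),key=lambda k:np.hypot(*(ce[k]-u0))+(1000 if st[k,4]<5 else 0))
ValueError: min() iterable argument is empty
Traceback (most recent call last):
  File "rd.py", line 33, in <module>
    for f in sys.argv[1:]: print(f,*read(dict(np.load(f)) if f.endswith('npz') else snap(f)))
                                    ~~~~^^^^^^^^^^^^^^^^^^^^^^^^^^^^^^^^^^^^^^^^^^^^^^^^^^^^
  File "rd.py", line 8, in read
    i=min(range(1,n),key=lambda k:np.hypot(*(ce[k]-u0))+(1000 if st[k,4]<5 else 0))
ValueError: min() iterable argument is empty
```

```bash
python3 -m inch '[{"jaw":1,"tx":-0.029,"ty":-0.039,"tz":0,"turn":0.11},{"jaw":1,"tx":-0.029,"ty":-0.039,"tz":0,"turn":0.11}]'|egrep 'tcp|ft'; python3 rd.py wrist
python3 -m inch '[{"jaw":1,"tx":-0.024,"ty":-0.041,"tz":0,"turn":0.11},{"jaw":1,"tx":-0.024,"ty":-0.041,"tz":0,"turn":0.11}]'|egrep 'tcp|ft'; python3 rd.py wrist
```

```text
tcp_pos: [0.4934, -0.133, 0.0009]
ft_force: [0.0, -0.4, 0.5]
wrist [ 0.539  -0.1635] -12.2 [(35, 1), (95, 4), (155, 2), (215, 0), (275, 3), (335, 2)]
tcp_pos: [0.491, -0.1371, 0.0009]
ft_force: [0.1, -0.6, 0.6]
wrist [ 0.539  -0.1634] -1.1 [(46, 1), (106, 4), (166, 1), (226, 0), (286, 3), (346, 2)]
```

It moves and appears to be snapping on ahead of the finger. I'll go on to the next gap centre (161°) and let it rest.

```bash
python3 -m inch '[{"jaw":1,"tx":-0.022,"ty":-0.043,"tz":0,"turn":0.11},{"jaw":1,"tx":-0.039,"ty":-0.088,"tz":0,"turn":0.22},{"jaw":1,"tx":-0.039,"ty":-0.088,"tz":0,"turn":0.22},{"jaw":1,"tx":-0.039,"ty":-0.088,"tz":0,"turn":0.22}]'|egrep 'tcp|ft'; python3 rd.py wrist
python3 -m inch '[{"jaw":1,"tx":0,"ty":0,"tz":0,"turn":0},{"jaw":1,"tx":0,"ty":0,"tz":0,"turn":0},{"jaw":1,"tx":0,"ty":0,"tz":0,"turn":0},{"jaw":1,"tx":0,"ty":0,"tz":0,"turn":0}]'|egrep '^t:|tcp|ft'; python3 rd.py wrist
```

```text
tcp_pos: [0.4872, -0.1457, 0.0009]
ft_force: [-0.7, -0.2, -0.4]
wrist [ 0.539  -0.1634] 11.1 [(59, 1), (119, 4), (179, 1), (239, 0), (299, 3), (359, 2)]
t: 8.32
tcp_pos: [0.487, -0.1459, 0.0009]
ft_force: [0.1, 1.1, 0.1]
wrist [ 0.539  -0.1634] 11.1 [(59, 1), (119, 4), (179, 1), (239, 0), (299, 3), (359, 1)]
```

It rests with a spoke under the pointer, setting two (the two-dot plate moved from 329° to 359°). Next click: a 60° arc from 161° to 221° in two halves.

```bash
python3 -m inch '[{"jaw":1,"tx":-0.013,"ty":-0.046,"tz":0,"turn":0.11},{"jaw":1,"tx":-0.023,"ty":-0.093,"tz":0,"turn":0.22},{"jaw":1,"tx":-0.028,"ty":-0.141,"tz":0,"turn":0.33},{"jaw":1,"tx":-0.029,"ty":-0.188,"tz":0,"turn":0.44},{"jaw":1,"tx":-0.026,"ty":-0.236,"tz":0,"turn":0.56},{"jaw":1,"tx":-0.018,"ty":-0.284,"tz":0,"turn":0.67}]'|egrep 'tcp|ft'; python3 rd.py wrist
python3 -m inch '[{"jaw":1,"tx":0.011,"ty":-0.046,"tz":0,"turn":0.11},{"jaw":1,"tx":0.027,"ty":-0.092,"tz":0,"turn":0.22},{"jaw":1,"tx":0.046,"ty":-0.136,"tz":0,"turn":0.33},{"jaw":1,"tx":0.069,"ty":-0.178,"tz":0,"turn":0.44},{"jaw":1,"tx":0.096,"ty":-0.218,"tz":0,"turn":0.56},{"jaw":1,"tx":0.126,"ty":-0.255,"tz":0,"turn":0.67},{"jaw":1,"tx":0.126,"ty":-0.255,"tz":0,"turn":0.67},{"jaw":1,"tx":0.126,"ty":-0.255,"tz":0,"turn":0.67}]'|egrep '^t:|tcp|ft|eef'; python3 rd.py wrist; python3 -c "
from plant import env;print(env.sense()['joint_pos'])"
```

```text
tcp_pos: [0.4851, -0.1744, 0.0008]
ft_force: [-0.9, 0.4, 0.3]
wrist [ 0.5391 -0.1635] 28.8 [(16, 2), (76, 2), (136, 5), (196, 2), (256, 0), (316, 3)]
t: 10.18
tcp_pos: [0.4977, -0.1997, 0.0008]
eef_rot: [-3.142, -0.0, 2.288]
ft_force: [0.6, -0.4, -0.1]
wrist [ 0.5393 -0.1634] 11.3 [(59, 2), (119, 1), (179, 4), (239, 0), (299, 0), (359, 3)]
[-4.49748886e-01  5.10331963e-01  1.72235199e+00 -7.44886414e-06
  9.09054422e-01 -1.16701078e+00]
```

Now at three. I'll continue the arc from 221° to 281° for four (joint 6 stays in range).

```bash
python3 -m inch '[{"jaw":1,"tx":0.033,"ty":-0.035,"tz":0,"turn":0.11},{"jaw":1,"tx":0.069,"ty":-0.066,"tz":0,"turn":0.22},{"jaw":1,"tx":0.108,"ty":-0.095,"tz":0,"turn":0.33},{"jaw":1,"tx":0.149,"ty":-0.119,"tz":0,"turn":0.44},{"jaw":1,"tx":0.192,"ty":-0.141,"tz":0,"turn":0.56},{"jaw":1,"tx":0.237,"ty":-0.158,"tz":0,"turn":0.67}]'|egrep 'tcp|ft'; python3 rd.py wrist
python3 -m inch '[{"jaw":1,"tx":0.046,"ty":-0.013,"tz":0,"turn":0.11},{"jaw":1,"tx":0.093,"ty":-0.023,"tz":0,"turn":0.22},{"jaw":1,"tx":0.141,"ty":-0.028,"tz":0,"turn":0.33},{"jaw":1,"tx":0.188,"ty":-0.029,"tz":0,"turn":0.44},{"jaw":1,"tx":0.236,"ty":-0.026,"tz":0,"turn":0.56},{"jaw":1,"tx":0.284,"ty":-0.018,"tz":0,"turn":0.67},{"jaw":1,"tx":0.284,"ty":-0.018,"tz":0,"turn":0.67},{"jaw":1,"tx":0.284,"ty":-0.018,"tz":0,"turn":0.67}]'|egrep '^t:|tcp|ft|eef'; python3 rd.py wrist
```

```text
tcp_pos: [0.5215, -0.2156, 0.0009]
ft_force: [-0.9, -0.2, 0.2]
wrist [ 0.5394 -0.1632] 29.1 [(17, 4), (77, 0), (137, 1), (197, 4), (257, 2), (317, 0)]
t: 12.02
tcp_pos: [0.5497, -0.2174, 0.0008]
eef_rot: [3.141, -0.0, -2.944]
ft_force: [0.1, -0.5, 0.2]
wrist [ 0.539  -0.1631] 11.5 [(59, 3), (119, 1), (179, 1), (239, 4), (299, 0), (359, 0)]
```

That should be four (three-dot plate now at 59°). I'll lift, return to the 221° gap, and check with the arm raised before the last click.

```bash
python3 -m inch '[{"jaw":1,"tx":0,"ty":0,"tz":0.3,"turn":0},{"jaw":1,"tx":0,"ty":0,"tz":0.7,"turn":0},{"jaw":1,"tx":0,"ty":0,"tz":0.7,"turn":-0.22},{"jaw":1,"tx":0,"ty":0,"tz":0.7,"turn":-0.44},{"jaw":1,"tx":0,"ty":0,"tz":0.7,"turn":-0.67},{"jaw":1,"tx":0,"ty":0,"tz":0.7,"turn":-0.67}]'|egrep 'tcp|eef'
python3 rd.py wrist
python3 -m inch '[{"jaw":1,"tx":-0.25,"ty":0.05,"tz":0,"turn":-0.22},{"jaw":1,"tx":-0.521,"ty":0.176,"tz":0,"turn":-0.44},{"jaw":1,"tx":-0.521,"ty":0.176,"tz":0,"turn":-0.66},{"jaw":1,"tx":-0.521,"ty":0.176,"tz":0,"turn":-0.67},{"jaw":1,"tx":-0.521,"ty":0.176,"tz":0,"turn":-0.67}]'|egrep '^t:|tcp|eef'; 
python3 - <<'E'
from rd import *
c=snap();np.savez('w5.npz',**c);print(*read(c))
E
```

```text
tcp_pos: [0.5498, -0.2174, 0.0709]
eef_rot: [-3.142, -0.0, 2.816]
wrist [ 0.534  -0.1632] 12.3 [(60, 2), (120, 1), (180, 0), (240, 2), (300, 2), (360, 0)]
t: 13.5
tcp_pos: [0.498, -0.1999, 0.0709]
eef_rot: [3.142, 0.0, 2.295]
[ 0.5391 -0.1632] 12.4 [(60, 2), (120, 0), (180, 2), (240, 4), (300, 5), (360, 4)]
```

The setting reads four, with the five-dot plate next at 300°. Now I'll descend and make the last click.

```bash
python3 -m inch '[{"jaw":1,"tx":0,"ty":0,"tz":-0.2,"turn":0},{"jaw":1,"tx":0,"ty":0,"tz":-0.4,"turn":0},{"jaw":1,"tx":0,"ty":0,"tz":-0.55,"turn":0},{"jaw":1,"tx":0,"ty":0,"tz":-0.7,"turn":0},{"jaw":1,"tx":0,"ty":0,"tz":-0.7,"turn":0}]'|egrep 'tcp|ft'; python3 rd.py wrist
python3 -m inch '[{"jaw":1,"tx":0.033,"ty":-0.035,"tz":0,"turn":0.11},{"jaw":1,"tx":0.069,"ty":-0.066,"tz":0,"turn":0.22},{"jaw":1,"tx":0.108,"ty":-0.095,"tz":0,"turn":0.33},{"jaw":1,"tx":0.149,"ty":-0.119,"tz":0,"turn":0.44},{"jaw":1,"tx":0.192,"ty":-0.141,"tz":0,"turn":0.56},{"jaw":1,"tx":0.237,"ty":-0.158,"tz":0,"turn":0.67}]'|egrep 'tcp|ft'; python3 rd.py wrist
python3 -m inch '[{"jaw":1,"tx":0.046,"ty":-0.013,"tz":0,"turn":0.11},{"jaw":1,"tx":0.093,"ty":-0.023,"tz":0,"turn":0.22},{"jaw":1,"tx":0.141,"ty":-0.028,"tz":0,"turn":0.33},{"jaw":1,"tx":0.188,"ty":-0.029,"tz":0,"turn":0.44},{"jaw":1,"tx":0.236,"ty":-0.026,"tz":0,"turn":0.56},{"jaw":1,"tx":0.284,"ty":-0.018,"tz":0,"turn":0.67},{"jaw":1,"tx":0.284,"ty":-0.018,"tz":0,"turn":0.67},{"jaw":1,"tx":0.284,"ty":-0.018,"tz":0,"turn":0.67}]'|egrep '^t:|tcp|ft|eef'; python3 rd.py wrist
```

```text
tcp_pos: [0.4974, -0.1996, -0.0001]
ft_force: [-0.5, -0.5, 0.2]
wrist [ 0.5393 -0.1635] 11.5 [(59, 3), (119, 1), (179, 1), (239, 0), (299, 0), (359, 4)]
tcp_pos: [0.522, -0.216, 0.0017]
ft_force: [-1.2, -0.6, 0.2]
wrist [ 0.5394 -0.1632] 29.7 [(17, 4), (77, 3), (137, 1), (197, 1), (257, 3), (317, 0)]
t: 16.02
tcp_pos: [0.5499, -0.2175, 0.0012]
eef_rot: [-3.141, 0.0, -2.943]
ft_force: [-0.6, 0.8, -0.1]
wrist [ 0.5391 -0.1631] 11.3 [(59, 4), (119, 2), (179, 1), (239, 1), (299, 0), (359, 0)]
```

Lift clear, retreat and verify numerically.

```bash
python3 -m inch '[{"jaw":1,"tx":0,"ty":0,"tz":0.3,"turn":0},{"jaw":1,"tx":0,"ty":0,"tz":0.7,"turn":0},{"jaw":1,"tx":0,"ty":0,"tz":1,"turn":-0.22},{"jaw":1,"tx":0,"ty":0,"tz":1,"turn":-0.44},{"jaw":1,"tx":-0.3,"ty":0,"tz":1,"turn":-0.67},{"jaw":1,"tx":-0.6,"ty":0.1,"tz":1,"turn":-0.89},{"jaw":1,"tx":-0.6,"ty":0.2,"tz":1,"turn":-1},{"jaw":1,"tx":-0.6,"ty":0.2,"tz":1,"turn":-1}]'|egrep 'tcp|eef'
python3 rd.py wrist
python3 -m inch '[{"jaw":1,"tx":-0.3,"ty":0,"tz":0.3,"turn":-0.22},{"jaw":1,"tx":-0.7,"ty":0,"tz":0.6,"turn":-0.44},{"jaw":1,"tx":-0.8,"ty":0,"tz":0.6,"turn":-0.67},{"jaw":1,"tx":-0.8,"ty":0,"tz":0.6,"turn":-0.89},{"jaw":1,"tx":-0.8,"ty":0,"tz":0.6,"turn":-1},{"jaw":1,"tx":-0.8,"ty":0,"tz":0.6,"turn":-1}]'|egrep '^t:|tcp|eef'
python3 - <<'E'
from rd import *
c=snap();np.savez('w6.npz',**c);print(*read(c));print(read(snap('top')))
E
```

```text
tcp_pos: [0.4899, -0.1972, 0.1012]
eef_rot: [3.142, 0.001, 2.557]
wrist [ 0.5391 -0.1632] 12.4 [(60, 2), (120, 2), (180, 1), (240, 1), (300, 6), (360, 5)]
t: 17.88
tcp_pos: [0.4101, -0.1978, 0.1609]
eef_rot: [3.142, 0.0, 1.773]
[ 0.5392 -0.1632] 12.4 [(60, 2), (120, 2), (180, 1), (240, 1), (300, 6), (360, 5)]
(array([ 0.5394, -0.1644]), np.float64(12.7), [(0, 2), (60, 0), (120, 3), (180, 2), (240, 1), (300, 0)])
```

Five is at the pointer with six next at 300°. The counter hasn't shifted, and the robot is clear.

```bash
python3 -c "
from plant import env;print(env.sign_off())"
```

```text
the job is handed in; nothing more can be done
None
```

The blue-capped counter rests at five, reached in single counter-clockwise pushes from its start half way between one and two; it has not shifted, nothing else was touched, the arm is clear, and the job is handed in at about 18 s.

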